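# Charge the spring magazine with sleeves and put its cover back

## Robot

A 6-joint arm with a two-finger parallel gripper is mounted at the origin on a cart in front of the work surface, level with it; the furniture and walls round the work are solid. World frame = base frame: x ahead of the robot, y to its left, z up, the work surface at z = 0. Lengths are in m, angles in rad, forces in N, time in s.
With the tool pointing down it reaches from about 0.3 to 0.775 m from the base axis. Payload 14.6 kg.
Tool frame: the origin (TCP) lies at the centre of the arm's flange, where the gripper is bolted on; the fingertips stand 173 mm ahead of it and the grasp point (between the pads) lies 155 mm ahead of it; x points along the fingers, y is the direction in which the jaws open and shut, and the axes are right-handed (so a half turn about x gives the same grasp; the last joint's range is limited). The gripper opens to 85 mm and grips with 20 to 120 N. Pads are 22 mm wide; open, the fingers measure 114 mm over their backs; the gripper's body (76 mm by 85 mm) begins 54 mm behind the grasp point. The pads swing forward as they close: fully open they stand 13 mm farther back than shut.
Start: joints at [-1.255, 0.3, 1.521, -0, 1.321, -0.067], TCP at [0.205, -0.51, 0.405] pointing down, gripper open.
Joint ranges: [-3.03, 3.03], [-0.79, 2.21], [0.23, 2.52], [-1.04, 4.18], [0, 3.07], [-2.55, 2.55]. Speed limits (rad/s): [2.22, 2.22, 2.57, 3.14, 3.14, 3.14].

## Interface

Orientations are given as a unit quaternion [x, y, z, w].
In Python, from cell import manip, sensors, get_image, order gives the robot as it stands. The module is installed in compiled form; this text tells all that it offers. Calls block until the motion is done:
- manip.reach(position, orientation): joint-space move of the TCP to a pose.
- manip.move_linear(position, rot=None, max_speed=0.15): straight line of the TCP; rot=None keeps the orientation; max_speed is the mean speed in m/s.
- manip.movej(angles): joint-space move.
- manip.grip(opening): finger opening in m; the grip force is fixed at half the most; returns when the fingers have stopped.
- manip.hold(seconds).
- manip.inverse_kinematics(position, orientation): joint angles nearest the present ones, or None.
- sensors.get_state(): the state.
- get_image(name): name is "scene" or "side" or "wrist"; returns a dict with "img" (384x512x3 uint8, red, green, blue), "depth" (384x512 float32, m along the optical axis (not along the pixel's ray), 0 where there is no reading), "K" (3x3 intrinsics, pixels), "R" (3x3) and "t" (3): a world point X has camera coordinates R X + t; the wrist camera has in their place "mount" (4x4, takes a point from camera to tool coordinates, whose origin is the TCP and whose axes are the tool frame's). Camera axes: x right, y down, z forward; pixel columns grow to the right and rows downward; lengths in m; the calibration is good to about 2 mm. A picture is of the moment at which its call begins: read the wrist's pose just before it.
A pose or a line that the arm cannot do raises manip.Unreachable and nothing moves.
- order.sign_off(): hands the job in, once; it reports no verdict.
The state is a dict: "clock": time; "qpos": joint angles; "dq": joint speeds; "effort": joint torques, N m; "position": TCP position; "eef_rot": TCP orientation; "contact_force": force on the tool from outside, world axes, zero at the start; "torque": the same for the moment, N m; "opening": finger opening in m.
Only numpy, scipy, OpenCV 4.12 (cv2) and the standard library are available. Lean on these libraries where they do the work, as an engineer would, in place of code of your own. Each camera call takes 0.05 s, during which the arm holds its last target. There are 200 camera calls.

## Task

Take the yellow cover off the spring magazine and lay it flat in the empty blue tray. Then load every sleeve from the rack into the magazine, lying level between the two channels, and press each one down against the spring until both catches snap in over it. When all are latched, put the cover back on the magazine so that it sits square, fully down and level, and leave the other things on the bench where they stand.

Things in the scene. Friction and masses are not known exactly. Their poses are not given: they have to be found in the camera images.
- magazine: spring magazine, fixed: dark base 128 x 84 x 10 mm, two upright aluminium C channels facing each other along x. Origin: centre of its underside, z up. Sleeves stack in it lying along x at x = y = 0, in a well 59 mm long (x), 27 mm wide (y). The channels hold only the sleeves' ends: from x = -18 to 18 mm both long sides are open all the way down, room for fingers.
- magazine_rim (a point): centre of the magazine's mouth, in the plane of its rim, 181 mm above its foot; axes as the magazine's. The cover sits here. The mouth flares: the topmost 12 mm widen by 6 mm on every side. A sleeve set in the mouth rests on the catches' slopes, its axis 16 mm below this point.
- magazine_catch (a point): centre of the well at the height of the catches' flat undersides, 141 mm above the magazine's foot. A sleeve is latched when, pressed down at its middle, its top goes just below this height (axis 128 mm above the foot); up to 7 mm deeper does no harm. Holds four sleeves.
- follower (a joint): travel of the black spring follower that pushes the sleeves up, m: 0 = up (empty, 5 mm below the catches), grows downward to 0.105; about 0.020 with one latched sleeve, 0.025 more for each further one. Its spring pushes with 4 N at 0 and 14 N at 0.1.
- catch_a (a joint): brass catch with a red tab at the magazine's +x end, m: 0 = sprung in, reaching 5 mm over the end of the top sleeve; up to 0.009 as a sleeve pushes it outward by its slope. Passing both catches takes about 5 N on top of the follower's spring.
- catch_b (a joint): the like catch at the -x end, same values
- cover: loose yellow plastic cover, 92 x 58 mm (x, y), 120 g. Origin: middle of its top plate's underside, which sits on the rim; z up. Plate 3 mm thick; the skirt reaches 10 mm below the origin and goes outside the rim, 2 mm to spare all round. Black handle bar on top, 44 mm along x, 12 mm thick (y), 3 to 28 mm above the origin. Starts on the magazine, x along x.
- tray: empty shallow blue tray, 220 x 186 mm, fixed, walls 22 mm high, inner floor 3 mm over the bench. Origin: centre of its underside. The clear floor is 170 x 126 mm (x, y) about the centre.
- rack: grey rack plate 150 x 112 mm, fixed, with four pairs of white V-shaped wire saddles, a place for one sleeve each, at x = -40 and 40, y = -28 and 28 mm; sleeves lie in them along x, axis 32 mm over the bench. Origin: underside, centre. Saddle tips 27 mm high; 38 mm clear for the fingers between the two saddles of a place.
- sleeve_1_mid (a point): grey turned steel sleeve, a round tube 25 mm in diameter, 56 mm long, 110 g, lying level in a place of the rack. This point: its middle; the z axis runs along the sleeve (either way round). Grip it across its diameter at mid length. Absent in some starts.
- sleeve_2_mid (a point): grey turned steel sleeve, a round tube 25 mm in diameter, 56 mm long, 110 g, lying level in a place of the rack. This point: its middle; the z axis runs along the sleeve (either way round). Grip it across its diameter at mid length. Absent in some starts.
- sleeve_3_mid (a point): grey turned steel sleeve, a round tube 25 mm in diameter, 56 mm long, 110 g, lying level in a place of the rack. This point: its middle; the z axis runs along the sleeve (either way round). Grip it across its diameter at mid length. Absent in some starts.
- sleeve_4_mid (a point): grey turned steel sleeve, a round tube 25 mm in diameter, 56 mm long, 110 g, lying level in a place of the rack. This point: its middle; the z axis runs along the sleeve (either way round). Grip it across its diameter at mid length. Absent in some starts.
- loupe: eye loupe, black and white, 39 mm wide, 40 high; a bystander, to be left alone. Origin: underside, centre
- bush_1: grey turned flange bush, 32 mm wide, 31 high, standing on its flange; a bystander, to be left alone. Origin: underside, centre

How it is judged:
By the outcome, as a careful person would: the job done as asked, in the order asked, and still so for the second after the job is handed in, with the robot touching nothing.
Of sleeve_1, sleeve_2, sleeve_3, sleeve_4 only 2 to 4 are there at a start; the rules pass over those that are not, and their reading is None.
At some moment in a run one of cover may be knocked a few centimetres aside while the robot is not near it.
It also fails if it takes over 210 s, if anything falls off the work surface, if the arm or the gripper's body presses on something with over 40 N, if the wrist force passes 120 N, or if a joint passes its speed limit or range.

## Working session

There is one attempt and no reset: what is moved stays moved. The work goes in short steps, each a Python script; the robot and the scene stay as the last script left them, time stands still between calls to the robot, and variables do not carry over. Pictures are saved under pics/ and viewed, about 12 in all and at most 16, crops included, and the job is handed in when it is done.

```bash
mkdir -p pics; cat > h.py <<'E'
import numpy as np, cv2
from cell import manip, sensors, get_image, order
from scipy.spatial.transform import Rotation as Rn
def snap(name,fn=None):
    s=sensors.get_state(); d=get_image(name)
    if "mount" in d:
        T=np.eye(4);T[:3,:3]=Rn.from_quat(s["eef_rot"]).as_matrix();T[:3,3]=s["position"]
        W=T@np.array(d["mount"]); d["R"]=W[:3,:3].T; d["t"]=-W[:3,:3].T@W[:3,3]
    if fn: cv2.imwrite("pics/"+fn,d["img"][:,:,::-1])
    np.savez("/tmp/"+name+".npz",**{k:np.array(v) for k,v in d.items()})
    return d
def cloud(d):
    z=d["depth"];v,u=np.indices(z.shape);K=d["K"]
    P=np.stack([(u-K[0,2])/K[0,0]*z,(v-K[1,2])/K[1,1]*z,z],-1)
    X=(P-d["t"])@d["R"]; X[z<=0]=np.nan
    return X
def proj(d,X):
    p=(np.atleast_2d(X)@d["R"].T+d["t"])@d["K"].T
    return p[:,:2]/p[:,2:]
def ray(d,uv,h):
    r=np.linalg.inv(d["K"])@np.array([uv[0],uv[1],1.]);r=d["R"].T@r;c=-d["R"].T@d["t"]
    return c+r*(h-c[2])/r[2]
def st():
    s=sensors.get_state();print("t %.1f"%s["clock"],"pos",np.round(s["position"],4),"F",np.round(s["contact_force"],1),"open %.4f"%s["opening"])
E
python3 - <<'E'
from h import *
a=snap("scene","s0.png");b=snap("side","d0.png");st();print(sensors.get_state()["eef_rot"])
for d in (a,b): print(np.round(-d["R"].T@d["t"],3),np.round(d["R"],2).tolist(),(d["depth"]>0).mean())
E
```

```text
t 0.1 pos [ 0.2054 -0.5102  0.4042] F [ 0.5  0.2 -0.1] open 0.0854
[-0.69415395 -0.13487232  0.69423738 -0.13414248]
[-0.347  0.716  0.758] [[-0.6, -0.8, -0.01], [-0.37, 0.3, -0.88], [0.71, -0.52, -0.48]] 0.9936574300130209
[ 0.283 -0.732  0.697] [[0.92, -0.39, -0.01], [-0.24, -0.54, -0.81], [0.31, 0.75, -0.59]] 0.9960988362630209
```

View pics/s0.png

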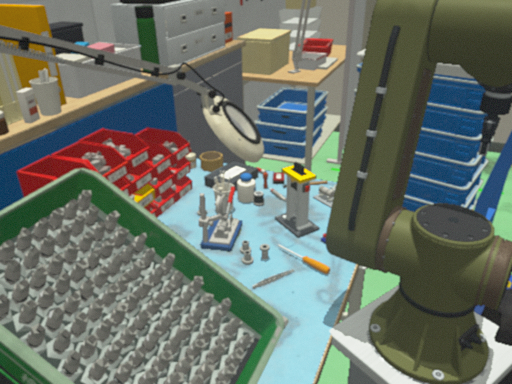

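View pics/d0.png

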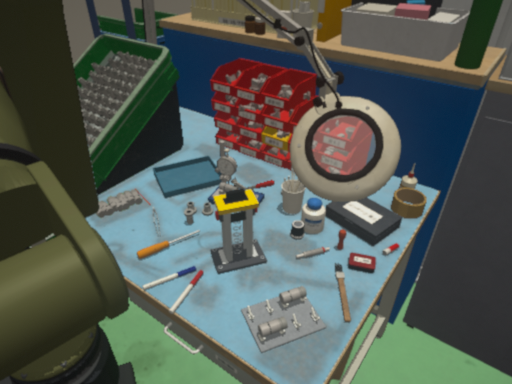

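The side view shows the magazine with its yellow cover at (237,200), the tray at (187,175), and the rack at (283,318). Two sleeves lie in the rack, at about (271,327) and (294,296). A lamp head hangs at (350,145).

```bash
python3 - <<'E'
from h import *
for n in("scene","side"):
    d=dict(np.load(f"/tmp/{n}.npz"));X=cloud(d);hsv=cv2.cvtColor(d["img"],cv2.COLOR_RGB2HSV)
    m=(hsv[...,0]>22)&(hsv[...,0]<33)&(hsv[...,1]>180)&(hsv[...,2]>120)&(X[...,2]>.15)&(X[...,2]<.2)&(X[...,0]>.2)
    P=X[m];print(n,"yellow",len(P),np.round(np.median(P,0),3))
    top=P[P[:,2]>.180];r=cv2.minAreaRect((top[:,:2]*1000).astype(np.float32));print(r, np.percentile(P[:,2],[5,50,95]))
    if n=="side":
        lamp=X[100:200,290:400].reshape(-1,3);l=lamp[(lamp[:,2]>.15)];print("lamp",np.nanpercentile(l,[1,50,99],axis=0).round(3))
        # bench colours
        for uv in((187,175),(155,178),(207,160),(237,255),(283,318),(252,342),(271,327),(294,296),(326,316),(288,291),(247,312)): print(uv,X[uv[1],uv[0]].round(3),hsv[uv[1],uv[0]])
        # rack: grey plate & sleeves
        g=(hsv[...,1]<60);roi=np.zeros_like(g);roi[280:355,225:340]=1
        for lo,hi in((.001,.014),(.034,.06)):
            q=g&roi&(X[...,2]>lo)&(X[...,2]<hi)
            nn,lab,s,c=cv2.connectedComponentsWithStats(q.astype(np.uint8))
            for i in range(1,nn):
                if s[i,4]>30: Q=X[lab==i];print((lo,hi),s[i],Q.mean(0).round(3),cv2.minAreaRect((Q[:,:2]*1000).astype(np.float32)))
        t=(hsv[...,0]>92)&(hsv[...,1]>110)&(X[...,2]>.012)&(X[...,2]<.035);roi[:]=0;roi[140:205,140:230]=1
        Q=X[t&roi];print("tray",len(Q),cv2.minAreaRect((Q[:,:2]*1000).astype(np.float32)))
E
cat > /dev/null; python3 -c "
import cv2;a=cv2.imread('pics/d0.png')
cv2.imwrite('pics/d0c.png',cv2.resize(a[140:360,140:350],None,fx=2.7,fy=2.7,interpolation=2))"
```

```text
scene yellow 248 [ 0.503 -0.067  0.185]
((519.6741333007812, -81.33698272705078), (56.70854187011719, 91.35260772705078), 85.56591033935547) [0.17713958 0.18490414 0.18721095]
side yellow 433 [ 0.514 -0.094  0.184]
((521.5799560546875, -83.19442749023438), (58.80453872680664, 90.38390350341797), 84.4541015625) [0.18228092 0.18412261 0.18578325]
lamp [[ 0.706 -0.171  0.157]
 [ 0.813 -0.075  0.244]
 [ 1.136  0.286  0.335]]
(187, 175) [ 0.51   0.349 -0.001] [ 98 111 129]
(155, 178) [ 0.407  0.378 -0.002] [ 97  75 149]
(207, 160) [0.601 0.411 0.002] [ 98 111  87]
(237, 255) [ 0.52  -0.083  0.012] [102  21  61]
(283, 318) [ 0.529 -0.317  0.042] [ 28  21 146]
(252, 342) [ 0.459 -0.318  0.002] [ 97  75 186]
(271, 327) [ 0.497 -0.327  0.043] [ 20  24 158]
(294, 296) [ 0.576 -0.276  0.041] [ 20  22 137]
(326, 316) [ 0.632 -0.323  0.   ] [ 97  70 181]
(288, 291) [ 0.572 -0.257  0.04 ] [ 38   9 116]
(247, 312) [ 0.478 -0.248  0.005] [ 80   7 109]
(0.001, 0.014) [ 241  296   87   58 2447] [ 0.537 -0.302  0.006] ((542.866943359375, -298.9942321777344), (134.12791442871094, 154.4436798095703), 88.28851318359375)
(0.034, 0.06) [280 286  27  17 240] [ 0.578 -0.269  0.041] ((579.8804931640625, -266.6383056640625), (22.810449600219727, 56.94391632080078), 89.12122344970703)
(0.034, 0.06) [258 317  30  19 309] [ 0.503 -0.324  0.041] ((504.1334533691406, -321.9361572265625), (23.77741050720215, 56.578826904296875), 88.30912017822266)
tray 186 ((510.0067138671875, 366.828369140625), (387.4308776855469, 207.38426208496094), 69.45175170898438)
```

View pics/d0c.png

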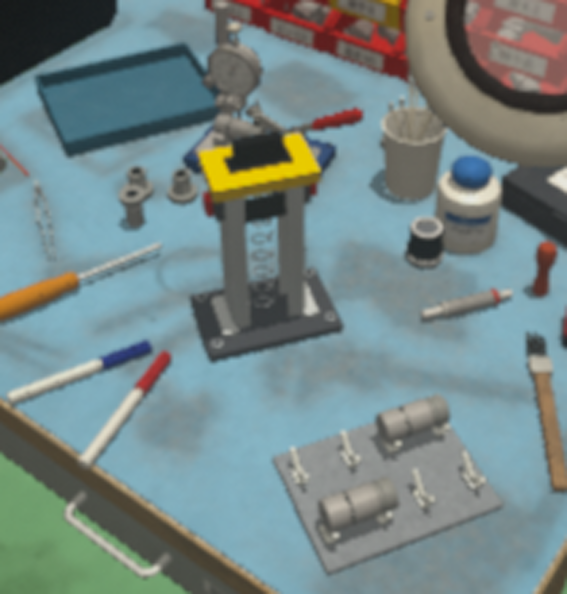

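Two sleeves are present, in diagonally opposite places, and the other two places are empty. The measured spacing and sizes fit the description. Next is a close wrist look over the magazine.

```bash
cat >> h.py <<'E'
def quat(yaw):
    """tool down, jaws along world y turned by yaw; picks the half-turn nearest present"""
    best=None
    for k in(0,np.pi):
        y=np.array([-np.sin(yaw+k),np.cos(yaw+k),0]);x=np.array([0,0,-1.])
        q=Rn.from_matrix(np.stack([x,y,np.cross(x,y)],1))
        a=(q.inv()*Rn.from_quat(sensors.get_state()["eef_rot"])).magnitude()
        if best is None or a<best[0]: best=(a,q.as_quat())
    return best[1]
def yaw_now():
    y=Rn.from_quat(sensors.get_state()["eef_rot"]).as_matrix()[:,1];return np.arctan2(-y[0],y[1])
E
python3 - <<'E'
from h import *
print("yaw",np.degrees(yaw_now()))
for k in range(2):
  pass
m=np.radians(-5)
q=quat(m);p=[.521,-.082,.56]
print(manip.inverse_kinematics(p,q), manip.inverse_kinematics([.521,-.082,.31],q),manip.inverse_kinematics([.58,-.267,.2],quat(-.02)))
manip.reach(p,q);st()
d=snap("wrist","w0.png");print(d["mount"].round(3).tolist())
b=snap("side")
X=cloud(b);hsv=cv2.cvtColor(b["img"],cv2.COLOR_RGB2HSV)
t=((hsv[...,0]>92)&(hsv[...,0]<110)&(hsv[...,1]>85)&(hsv[...,2]<150)).astype(np.uint8)
t[:140]=0;t[205:]=0;t[:,:145]=0;t[:,235:]=0
c=max(cv2.findContours(t,0,1)[0],key=cv2.contourArea);print(cv2.contourArea(c))
ap=cv2.approxPolyDP(c,4,True)[:,0]
for u in ap: print(u,ray(b,u,.022).round(3),ray(b,u,0).round(3),X[u[1],u[0]].round(3))
E
```

```text
yaw -158.0684918925756
[-0.22556011  0.18212525  1.31307054  0.          1.64639687  1.43250268] [-2.25560108e-01  3.49383342e-01  1.68941602e+00 -4.44089210e-16
  1.10279329e+00  1.43250268e+00] [-4.88776119e-01  7.15414621e-01  1.40878602e+00 -4.44089210e-16
  1.01739201e+00  1.10202021e+00]
t 2.1 pos [ 0.521  -0.0826  0.5597] F [-0.4 -0.   1. ] open 0.0853
[[-0.001, -0.307, 0.952, 0.03], [1.0, -0.001, 0.0, 0.0], [0.0, 0.952, 0.307, -0.078], [0.0, 0.0, 0.0, 1.0]]
1715.0
[219 173] [0.602 0.283 0.022] [0.613 0.316 0.   ] [0.607 0.299 0.011]
[207 156] [0.601 0.405 0.022] [0.611 0.442 0.   ] [0.602 0.408 0.02 ]
[153 168] [0.409 0.403 0.022] [0.413 0.44  0.   ] [0.409 0.401 0.023]
[165 196] [0.409 0.227 0.022] [0.413 0.259 0.   ] [0.412 0.248 0.007]
[218 183] [0.58  0.228 0.022] [0.589 0.26  0.   ] [0.585 0.246 0.01 ]
```

View pics/w0.png

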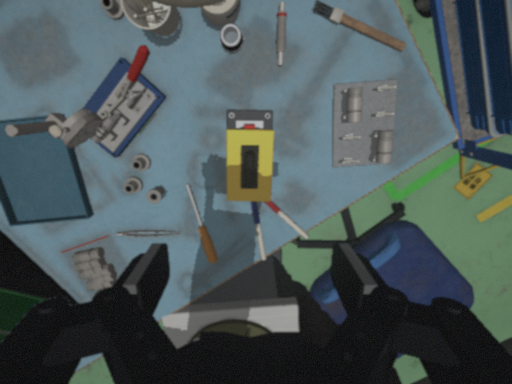

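The wrist view shows the cover at (249,160), the tray at (43,170), the rack at (365,123), and the sleeves at (353,103) and (382,146). The magnifier ring stays out of the way at the top. I'll measure the cover, tray and sleeves from this image.

```bash
python3 - <<'E'
from h import *
d=dict(np.load("/tmp/wrist.npz"));X=cloud(d);hsv=cv2.cvtColor(d["img"],cv2.COLOR_RGB2HSV)
def rect(m,h,n):
    c=max(cv2.findContours(m.astype(np.uint8),0,1)[0],key=cv2.contourArea)[:,0]
    P=np.array([ray(d,u,h)[:2] for u in c])*1000
    print(n,cv2.minAreaRect(P.astype(np.float32)))
    return c
y=(hsv[...,0]>20)&(hsv[...,0]<33)&(hsv[...,1]>150)&(X[...,2]>.15)
y[:90]=0;y[220:]=0;y[:,:200]=0;y[:,300:]=0
rect(y,.184,"cover")
P=X[y&(X[...,2]>.178)];print("cover depth",cv2.minAreaRect((P[:,:2]*1000).astype(np.float32)),np.median(P[:,2]))
b=(hsv[...,2]<70)&(X[...,2]>.195)&(X[...,2]<.225);b[:120]=0;b[215:]=0;b[:,:215]=0;b[:,285:]=0
rect(b,.209,"handle")
for nm,(u0,u1,v0,v1) in dict(A=(338,370,80,130),B=(368,400,122,172)).items():
    s=np.zeros_like(b);s[v0:v1,u0:u1]=1
    s&=(X[...,2]>.034);P=X[s];print(nm,len(P),P[:,2].max(),cv2.minAreaRect((P[:,:2]*1000).astype(np.float32)))
r=np.zeros_like(b);r[70:180,322:405]=1;r&=(X[...,2]>.002)&(X[...,2]<.012)
P=X[r];print("rack",cv2.minAreaRect((P[:,:2]*1000).astype(np.float32)))
t=np.zeros_like(b);t[100:235,0:100]=1;tw=t&(X[...,2]>.012)&(X[...,2]<.03)
print("tray z",[X[v,u].round(3).tolist() for u,v in((40,170),(20,200),(70,150))])
for u in((92,214),(78,130),(10,222)): print(u,ray(d,u,.022).round(3))
P=X[tw];print(len(P),np.percentile(P,[2,98],axis=0).round(3))
# bystanders' heights near tray
g=np.zeros_like(b);g[55:160,60:165]=1;P=X[g&(X[...,2]>.03)];print("gauge",P.min(0).round(3),P.max(0).round(3))
# base plate of magazine
E
```

```text
cover ((511.30010986328125, -59.44120407104492), (0.0, 0.0), 0.0)
cover depth ((512.3125, -63.38871765136719), (8.177001953125, 0.0), 104.6642074584961) 0.1841899826178146
handle ((522.6259765625, -82.21525573730469), (11.715446472167969, 43.31129837036133), 84.57949829101562)
A 500 0.045533894079330624 ((577.406982421875, -264.3173522949219), (55.849063873291016, 23.404521942138672), 1.308066725730896)
B 446 0.046167691393074854 ((501.47259521484375, -319.4063415527344), (23.02912712097168, 56.18761444091797), 88.91289520263672)
rack ((533.0040893554688, -297.1997375488281), (157.26971435546875, 203.40333557128906), 89.53083038330078)
tray z [[0.508, 0.324, 0.003], [0.452, 0.384, 0.002], [0.542, 0.248, 0.014]]
(92, 214) [0.416 0.236 0.022]
(78, 130) [0.577 0.219 0.022]
(10, 222) [0.414 0.402 0.022]
996 [[0.407 0.172 0.012]
 [0.622 0.406 0.024]]
gauge [0.54  0.044 0.03 ] [0.672 0.206 0.182]
```

```bash
python3 -c "
import cv2;a=cv2.imread('pics/w0.png')
cv2.imwrite('pics/w0c.png',cv2.resize(a[90:240,0:300],None,fx=2.66,fy=2.66,interpolation=2))"
```

```text
(no output)
```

View pics/w0c.png

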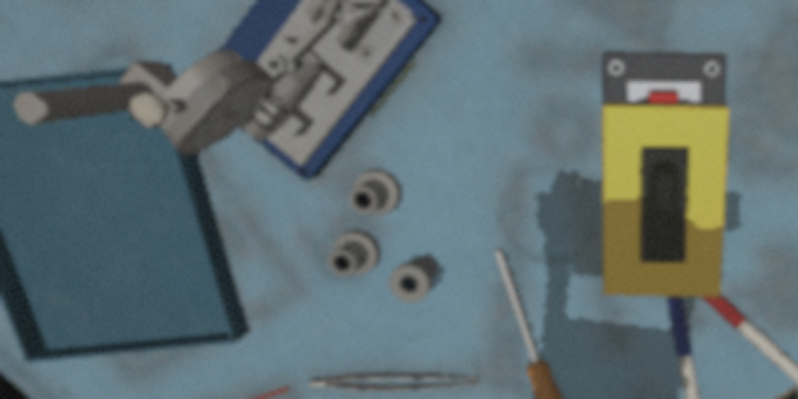

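The handle gives the cover centre as (0.522,-0.082) with yaw −5.4°, and both views agree. The dial gauge leans towards the tray, so I'll take one close look there before carrying the cover over.

```bash
python3 - <<'E'
from h import *
manip.reach([.45,.30,.50],quat(0.));st()
d=snap("wrist","w1.png");X=cloud(d)
t=(X[...,2]<.008)&(X[...,2]>-.01);hsv=cv2.cvtColor(d["img"],cv2.COLOR_RGB2HSV)
print(proj(d,[[.41,.4,.022],[.41,.23,.022],[.62,.4,.022],[.62,.23,.022]]).round(0).tolist())
g=(X[...,2]>.035)&(X[...,2]<.25);P=X[g];P=P[(P[:,0]>.4)&(P[:,0]<.65)&(P[:,1]>.1)];print(np.nanpercentile(P,[0,2,50,98,100],axis=0).round(3))
f=(hsv[...,2]<140)&(hsv[...,0]>92)&(hsv[...,0]<110)&(hsv[...,1]>85)&(X[...,0]>.38)&(X[...,0]<.66)&(X[...,1]>.2)&(X[...,1]<.43)&(X[...,2]<.03)
for lo,hi in((-.01,.006),(.015,.03)):
    P=X[f&(X[...,2]>lo)&(X[...,2]<hi)];print(len(P),np.percentile(P,[.5,99.5],axis=0).round(3),cv2.minAreaRect((P[:,:2]*1000).astype(np.float32)))
E
```

```text
t 3.7 pos [0.4505 0.2992 0.5002] F [ 0.  -0.1  0.1] open 0.0851
[[189.0, 177.0], [291.0, 176.0], [179.0, 34.0], [298.0, 34.0]]
[[0.4   0.1   0.035]
 [0.405 0.122 0.041]
 [0.493 0.476 0.155]
 [0.606 0.535 0.246]
 [0.646 0.539 0.25 ]]
11515 [[0.41  0.251 0.001]
 [0.603 0.406 0.005]] ((506.1091003417969, 328.2598571777344), (195.70057678222656, 155.80914306640625), 0.6973580718040466)
605 [[0.407 0.201 0.015]
 [0.605 0.407 0.024]] ((506.9427490234375, 302.96734619140625), (196.81443786621094, 206.62088012695312), 0.7797842621803284)
```

View pics/w1.png

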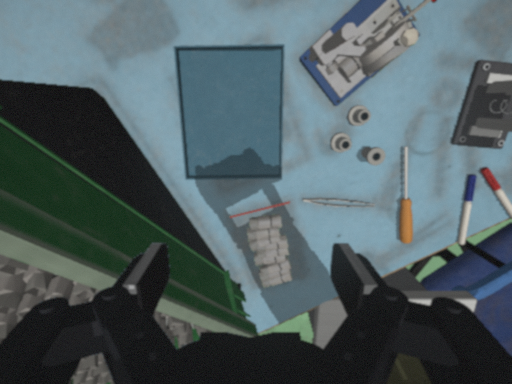

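The tray in w1 is the rectangle (176,46)–(284,178), centred near (0.506,0.326). The gauge and crate are clear of it. Next I'll lift the cover and lay it in the tray.

```bash
python3 - <<'E'
from h import *
m=np.radians(-5.4);c=[.522,-.0825]
q=quat(m)
manip.reach(c+[.46],q)
manip.move_linear(c+[.362]);st()
manip.grip(0.0);st()
manip.move_linear(c+[.385],max_speed=.05);st()
manip.move_linear(c+[.46]);st()
snap("side","d1.png")
manip.reach([.507,.322,.42],quat(0.))
manip.move_linear([.507,.322,.215])
manip.move_linear([.507,.322,.1955],max_speed=.04);st()
E
python3 -c "
import cv2;a=cv2.imread('pics/d1.png')
cv2.imwrite('pics/d1c.png',cv2.resize(a[100:290,140:340],None,fx=2.7,fy=2.7,interpolation=2))"
```

```text
t 6.0 pos [ 0.5222 -0.0823  0.3629] F [ 0.8 -0.1  0.2] open 0.0857
t 6.6 pos [ 0.522  -0.0825  0.3623] F [-0.5  0.5  3.8] open 0.0107
t 7.2 pos [ 0.5219 -0.0825  0.3849] F [-0.1  0.1 -1.9] open 0.0106
t 7.9 pos [ 0.522  -0.0825  0.4589] F [ 0.2  0.  -2. ] open 0.0104
t 11.6 pos [0.5071 0.322  0.1955] F [-0.1 -0.1 -1.7] open 0.0107
```

View pics/d1c.png

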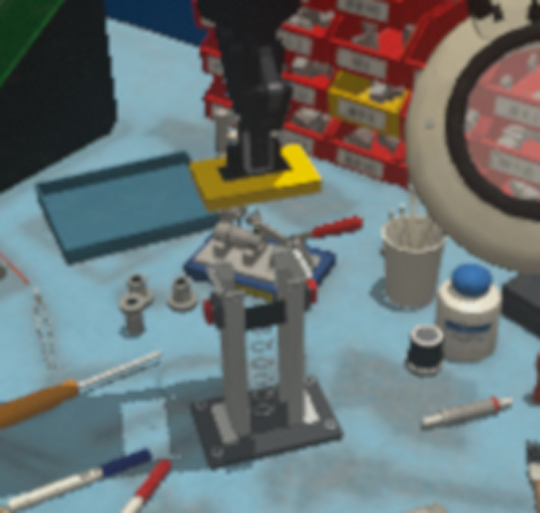

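The cover is held level at (255,175), and the open magazine is visible below it. I'll set it down to contact, release, then look at the magazine mouth from the wrist.

```bash
python3 - <<'E'
from h import *
for z in np.arange(.1945,.190,-.001):
    manip.move_linear([.507,.322,z],max_speed=.03)
    F=sensors.get_state()["contact_force"][2]
    if F>0.5: break
st()
manip.grip(.06)   # keep within tray
manip.move_linear([.507,.322,.26]);manip.grip(.085)
manip.move_linear([.507,.322,.40]);
m=np.radians(-5.4)
q=quat(m)
# camera offset: look down into the mouth
manip.reach([.60,-.09,.45],q);st()
d=snap("wrist","w2.png");X=cloud(d)
print(proj(d,[[.522,-.0825,.181],[.522,-.0825,.141]]).round(0).tolist())
P=X[(X[...,2]>.16)&(X[...,2]<.19)&(abs(X[...,0]-.522)<.08)&(abs(X[...,1]+.08)<.06)];print(len(P),P[:,2].max(),cv2.minAreaRect((P[:,:2]*1000).astype(np.float32)))
P=P[P[:,2]>.175];print(len(P),cv2.minAreaRect((P[:,:2]*1000).astype(np.float32)))
E
python3 -c "
import cv2;a=cv2.imread('pics/w2.png')
cv2.imwrite('pics/w2.png',cv2.resize(a,None,fx=1.5,fy=1.5,interpolation=2))"
```

```text
t 12.3 pos [0.507  0.3221 0.1936] F [-4.7 -3.  10.1] open 0.0105
t 16.5 pos [ 0.6001 -0.089   0.4498] F [ 0.5 -0.2 -0. ] open 0.0849
[[250.0, 268.0], [250.0, 248.0]]
1882 0.18326637690984657 ((522.484619140625, -81.22134399414062), (48.44404602050781, 84.03436279296875), 84.5741958618164)
1121 ((521.632080078125, -81.14036560058594), (48.44404602050781, 82.32158660888672), 84.5741958618164)
```

View pics/w2.png

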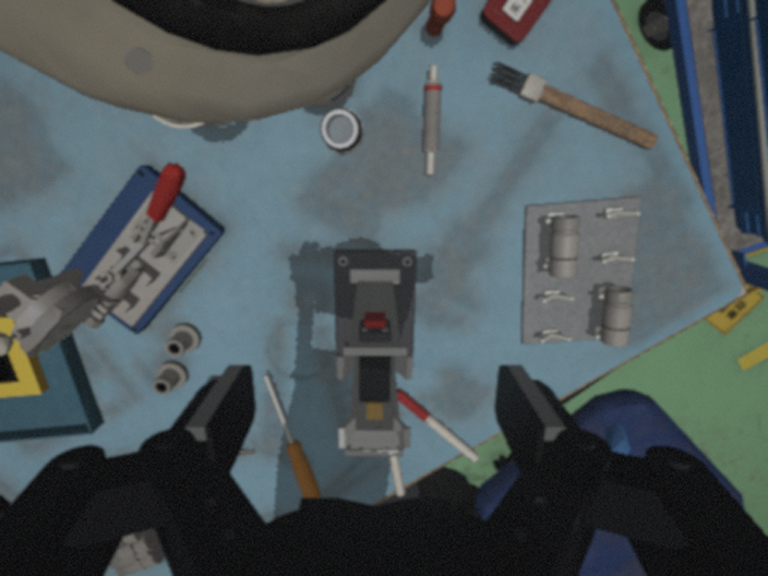

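w2 shows the open mouth between the channels at about (375,400). The rim centre is (0.522,-0.0815) with yaw −5.4°, and the cover lies in the tray at the left. Now a close look at the sleeves.

```bash
cat >> h.py <<'E'
def sleeves(d,lo=.036,cx=.54,cy=-.295):
    X=cloud(d);m=((X[...,2]>lo)&(X[...,2]<.06)&(abs(X[...,0]-cx)<.1)&(abs(X[...,1]-cy)<.07)).astype(np.uint8)
    n,lab,s,_=cv2.connectedComponentsWithStats(m);out=[]
    for i in range(1,n):
        if s[i,4]>150:
            P=X[lab==i];r=cv2.minAreaRect((P[:,:2]*1000).astype(np.float32));b=cv2.boxPoints(r)
            e=[b[1]-b[0],b[2]-b[1]];e=max(e,key=np.linalg.norm);yaw=(np.degrees(np.arctan2(e[1],e[0]))+90)%180-90
            out.append((np.array(r[0])/1000,yaw));print("sleeve",s[i,4],np.round(r[0],1),np.round(r[1],1),"yaw %.1f"%yaw,"top",np.percentile(P[:,2],98).round(4))
    return out
E
python3 - <<'E'
from h import *
manip.reach([.50,-.295,.36],quat(0.));st()
sleeves(snap("wrist","w3.png"))
sleeves(snap("scene"));
E
```

```text
t 17.5 pos [ 0.5007 -0.2941  0.3606] F [-0.3  0.3 -0. ] open 0.0849
sleeve 1343 [ 577.4 -265.3] [23. 56.] yaw -0.8 top 0.0447
sleeve 1075 [ 501.9 -320.2] [23.4 56. ] yaw -0.8 top 0.0446
```

View pics/w3.png

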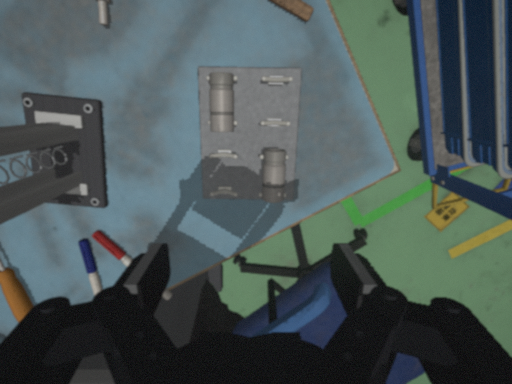

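Sleeves sit at (221,101) and (273,168) in w3, i.e. (0.5774,-0.2653) and (0.5019,-0.3202), yaw −0.8°, with tops at the expected height. I'll load the first one.

```bash
cat >> h.py <<'E'
MY=np.radians(-5.4);M=np.array([.522,-.0815])
def pick(c,yaw):
    q=quat(np.radians(yaw));c=list(c)
    manip.reach(c+[.30],q);manip.grip(.06)
    manip.move_linear(c+[.192],max_speed=.1);manip.grip(0.);st()
    manip.move_linear(c+[.30]);st()
def place():
    c=list(M);manip.reach(c+[.42],quat(MY));manip.move_linear(c+[.340])
    for z in np.arange(.336,.318,-.002):
        manip.move_linear(c+[z],max_speed=.03)
        F=sensors.get_state()["contact_force"];print(round(z,3),F.round(1) if hasattr(F,'round') else F)
        if F[2]>3: break
def press(ztip,z0=.18):
    c=list(M)
    for z in np.append(np.arange(z0,ztip,-.005),ztip):
        manip.move_linear(c+[z+.173],max_speed=.04);s=sensors.get_state();print("tip",round(z,4),"act %.4f"%(s["position"][2]-.173),np.round(s["contact_force"],1))
        if s["contact_force"][2]>45: print("STOP");break
E
python3 - <<'E'
from h import *
pick([.5774,-.2653],-.8);place();st()
snap("side","d2.png");snap("scene","s2.png")
E
python3 -c "
import cv2,numpy as np;a=cv2.imread('pics/d2.png');b=cv2.imread('pics/s2.png')
cv2.imwrite('pics/ds2.png',np.hstack([cv2.resize(a[130:280,190:290],(400,600),interpolation=2),cv2.resize(b[140:250,260:333],(400,600),interpolation=2)]))"
```

```text
t 20.1 pos [ 0.5775 -0.2654  0.1925] F [-1.4 -0.3  4. ] open 0.0226
t 21.0 pos [ 0.5772 -0.2652  0.2988] F [-1.   0.2 -1.4] open 0.0226
0.336 [ 0.1 -0.6 -1. ]
0.334 [ 0.3  0.3 -0.6]
0.332 [-0.1  0.8 -0.7]
0.33 [-0.4 -0.9 -1.1]
0.328 [0.2 0.3 0.2]
0.326 [-0.5 -0.2 -0.9]
0.324 [-0.3  0.2 -1.9]
0.322 [-0.  -0.8 -1.4]
0.32 [ 0.3  0.2 -0.2]
0.318 [ 0.4 -0.   0.5]
t 25.1 pos [ 0.522  -0.0815  0.3179] F [ 0.4 -0.   0.5] open 0.0227
```

View pics/ds2.png

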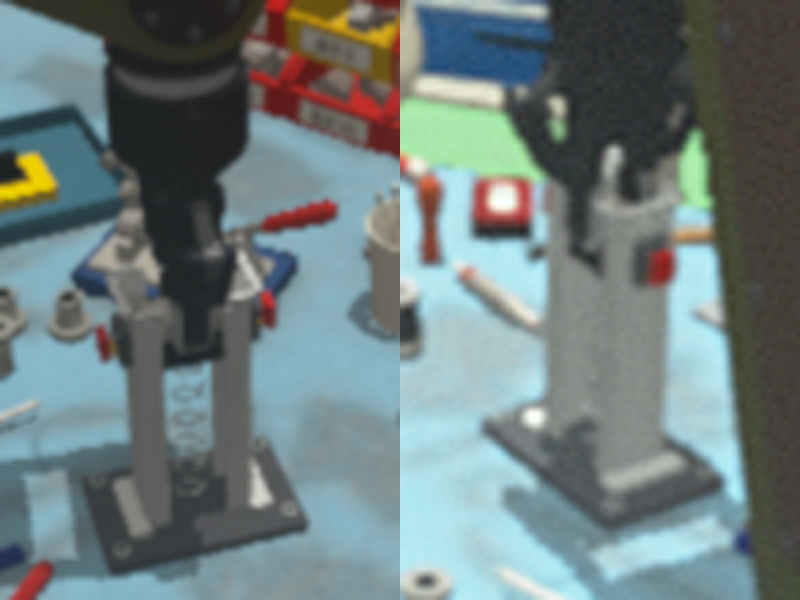

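The sleeve is between the channels, level, with the fingers in the side openings. I'll release it and press with closed fingertips.

```bash
python3 - <<'E'
from h import *
c=list(M)
manip.grip(.05);manip.move_linear(c+[.40]);d=snap("side","d3.png")
manip.reach([.44,-.09,.45],quat(MY));snap("wrist","w4.png")
X=cloud(dict(np.load("/tmp/wrist.npz")))
P=X[(X[...,2]>.12)&(X[...,2]<.2)];r=np.array([[np.cos(MY),np.sin(MY)],[-np.sin(MY),np.cos(MY)]])
L=(P[:,:2]-M)@r.T; k=(abs(L[:,1])<.003)&(abs(L[:,0])<.045)
for a in np.arange(-.045,.045,.006):
    z=P[k&(L[:,0]>=a)&(L[:,0]<a+.006)][:,2]
    if len(z): print(round(a,3),len(z),np.median(z).round(4))
E
python3 -c "
import cv2,numpy as np;a=cv2.imread('pics/d3.png');b=cv2.imread('pics/w4.png')
cv2.imwrite('pics/ds3.png',np.hstack([cv2.resize(a[160:250,200:260],(400,600),interpolation=2),cv2.resize(b[0:300,150:350],(400,600),interpolation=2)]))"
```

```text
-0.045 27 0.1817
-0.039 56 0.1799
-0.033 53 0.1698
-0.027 49 0.1694
-0.021 49 0.1692
-0.015 49 0.1696
-0.009 49 0.1696
-0.003 56 0.1693
0.003 50 0.1691
0.009 55 0.168
0.015 56 0.1683
0.021 62 0.1684
0.027 72 0.1722
0.033 70 0.1811
0.039 15 0.1813
```

View pics/ds3.png

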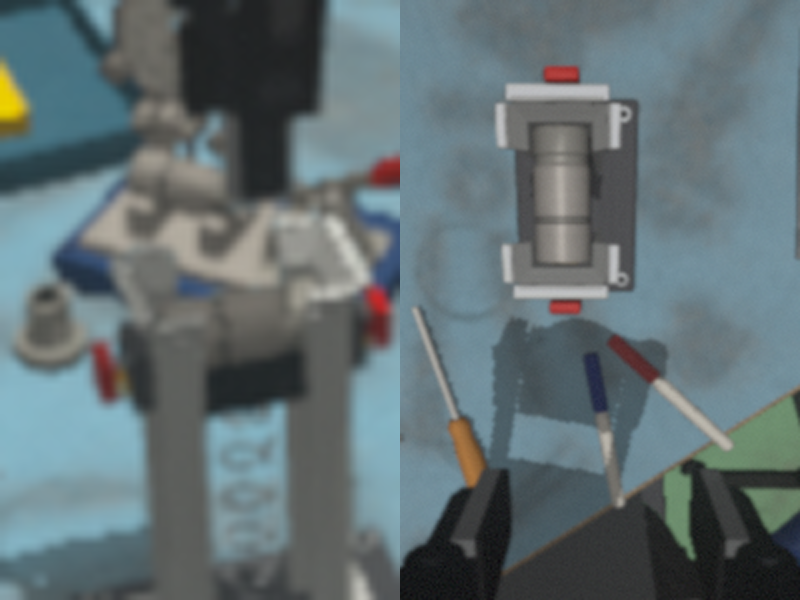

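The sleeve lies level in the mouth with its top at 0.169 ±0.001 along its length, and both tabs are visible. Now I'll press.

```bash
sed -i 's/M=np.array(\[.522,-.0815\])/M=np.array([.5208,-.0815])/' h.py; cat >> h.py <<'E'
def profile():
    """wrist look from above: height profile along the well axis"""
    manip.reach([.44,-.09,.45],quat(MY));d=snap("wrist","w_%d.png"%(sensors.get_state()["clock"]*10));X=cloud(d)
    P=X[(X[...,2]>.08)&(X[...,2]<.2)];r=np.array([[np.cos(MY),np.sin(MY)],[-np.sin(MY),np.cos(MY)]])
    L=(P[:,:2]-M)@r.T;k=(abs(L[:,1])<.003)
    print([(round(a*1000),np.median(z).round(4)) for a in np.arange(-.042,.043,.006) for z in [P[k&(L[:,0]>=a)&(L[:,0]<a+.006)][:,2]] if len(z)])
    return d
E
python3 - <<'E'
from h import *
c=list(M);manip.reach(c+[.42],quat(MY));manip.grip(0.);st()
press(.1365);manip.hold(.2);st()
manip.move_linear(c+[.42]);st();profile()
E
```

```text
t 27.9 pos [ 0.5206 -0.0815  0.4203] F [ 0.2  0.2 -0.3] open -0.0002
tip 0.18 act 0.1802 [ 0.6  0.8 -0.1]
tip 0.175 act 0.1747 [ 0.6 -0.5 -0.2]
tip 0.17 act 0.1697 [-0.1 -0.3 -0. ]
tip 0.165 act 0.1647 [-0.  -0.1 -0.2]
tip 0.16 act 0.1598 [ 1.  -0.5  1.1]
tip 0.155 act 0.1549 [0.3 0.6 0.5]
tip 0.15 act 0.1500 [-0.1 -0.8  2.2]
tip 0.145 act 0.1451 [ 0.5 -0.   2.4]
tip 0.14 act 0.1402 [-0.6  0.2  4.3]
tip 0.1365 act 0.1367 [ 0.4 -0.7  4.3]
t 32.3 pos [ 0.5208 -0.0815  0.3097] F [ 0.2 -0.6  5.6] open 0.0001
t 33.2 pos [ 0.5207 -0.0814  0.4188] F [ 0.5 -0.2  0.3] open 0.0002
[(-42, np.float64(0.1813)), (-36, np.float64(0.1765)), (-30, np.float64(0.1529)), (-24, np.float64(0.1418)), (-18, np.float64(0.1416)), (-12, np.float64(0.1415)), (-6, np.float64(0.1416)), (0, np.float64(0.1416)), (6, np.float64(0.1417)), (12, np.float64(0.1403)), (18, np.float64(0.1414)), (24, np.float64(0.1524)), (30, np.float64(0.1758)), (36, np.float64(0.1814)), (42, np.float64(0.1577))]
```

The top of the sleeve is held at 0.1415, level, with both catches showing above its ends, so it is latched. Now the second sleeve.

```bash
python3 - <<'E'
from h import *
pick([.5019,-.3202],-.8)
c=list(M);manip.reach(c+[.42],quat(MY));manip.move_linear(c+[.340])
for z in np.arange(.336,.317,-.002):
    manip.move_linear(c+[z],max_speed=.03);F=sensors.get_state()["contact_force"];print(round(z,3),np.round(F,1))
    if F[2]>3: break
manip.grip(.05);manip.move_linear(c+[.42]);profile()
E
```

```text
t 37.0 pos [ 0.502  -0.3203  0.1923] F [-1.2  0.4  2.9] open 0.0229
t 37.9 pos [ 0.5017 -0.3201  0.2989] F [-0.5  0.7 -1.1] open 0.0229
0.336 [-0.4 -0.3 -0.5]
0.334 [ 0.4 -0.7 -1. ]
0.332 [ 0.2  0.3 -1.4]
0.33 [ 0.4  0.5 -1.2]
0.328 [-0.3  0.3 -1. ]
0.326 [ 0.2  0.3 -0.2]
0.324 [ 2.1 -0.7  1.1]
0.322 [ 2.2 -0.3  3.8]
[(-42, np.float64(0.1815)), (-36, np.float64(0.1764)), (-30, np.float64(0.173)), (-24, np.float64(0.1738)), (-18, np.float64(0.1738)), (-12, np.float64(0.1736)), (-6, np.float64(0.1735)), (0, np.float64(0.1737)), (6, np.float64(0.1735)), (12, np.float64(0.1724)), (18, np.float64(0.1729)), (24, np.float64(0.1724)), (30, np.float64(0.1757)), (36, np.float64(0.1815)), (42, np.float64(0.1576))]
```

```bash
python3 - <<'E'
from h import *
c=list(M);manip.reach(c+[.42],quat(MY));manip.grip(0.)
press(.1365);manip.hold(.2);st()
manip.move_linear(c+[.42]);profile()
snap("side","d4.png")
manip.reach([.42,.31,.45],quat(0.));d=snap("wrist","w5.png");X=cloud(d);hsv=cv2.cvtColor(d["img"],cv2.COLOR_RGB2HSV)
m=(hsv[...,0]>20)&(hsv[...,0]<33)&(hsv[...,1]>150)&(X[...,2]<.03)&(X[...,1]>.15)
P=X[m];print(len(P),np.percentile(P[:,2],[2,50,98]).round(4),cv2.minAreaRect((P[:,:2]*1000).astype(np.float32)))
h=(hsv[...,2]<70)&(X[...,2]>.033)&(X[...,2]<.05)&(X[...,1]>.2)&(X[...,1]<.42)&(X[...,0]>.4)
P=X[h];print("handle",len(P),np.median(P[:,2]),cv2.minAreaRect((P[:,:2]*1000).astype(np.float32)))
E
python3 -c "
import cv2,numpy as np;a=cv2.imread('pics/d4.png');b=cv2.imread('pics/w5.png')
cv2.imwrite('pics/ds4.png',np.hstack([cv2.resize(a[160:250,200:260],(400,600),interpolation=2),cv2.resize(b[0:300,150:350],(400,600),interpolation=2)]))"
```

```text
tip 0.18 act 0.1802 [ 0.3 -1.1  0.3]
tip 0.175 act 0.1746 [ 0.5 -0.6 -1.2]
tip 0.17 act 0.1697 [-0.3 -1.2 -0.2]
tip 0.165 act 0.1649 [ 1.7 -0.4  3.3]
tip 0.16 act 0.1601 [2.1 1.1 2.5]
tip 0.155 act 0.1551 [1.3 0.5 2.6]
tip 0.15 act 0.1502 [ 1.6 -0.4  3.3]
tip 0.145 act 0.1452 [ 1.8 -0.1  4.4]
tip 0.14 act 0.1403 [ 1.  -0.6  5.9]
tip 0.1365 act 0.1369 [2.2 0.4 6. ]
t 48.8 pos [ 0.5209 -0.0815  0.31  ] F [0.9 0.4 6.2] open -0.0002
[(-42, np.float64(0.1814)), (-36, np.float64(0.1758)), (-30, np.float64(0.1533)), (-24, np.float64(0.1417)), (-18, np.float64(0.1418)), (-12, np.float64(0.1414)), (-6, np.float64(0.1414)), (0, np.float64(0.1417)), (6, np.float64(0.1417)), (12, np.float64(0.1406)), (18, np.float64(0.1415)), (24, np.float64(0.1524)), (30, np.float64(0.1758)), (36, np.float64(0.1814)), (42, np.float64(0.157))]Traceback (most recent call last):
  File "<stdin>", line 8, in <module>
    return _quantile_unchecked(
        a, q, axis, out, overwrite_input, method, keepdims, weights)
    return _ureduce(a,
                    func=_quantile_ureduce_func,
    ...<5 lines>...
                    overwrite_input=overwrite_input,
                    method=method)
    r = func(a, **kwargs)
    result = _quantile(arr,
                       quantiles=q,
    ...<2 lines>...
                       out=out,
                       weights=wgt)
    slices_having_nans = np.isnan(arr[-1, ...])
                                  ~~~^^^^^^^^^
IndexError: index -1 is out of bounds for axis 0 with size 0
```

View pics/ds4.png

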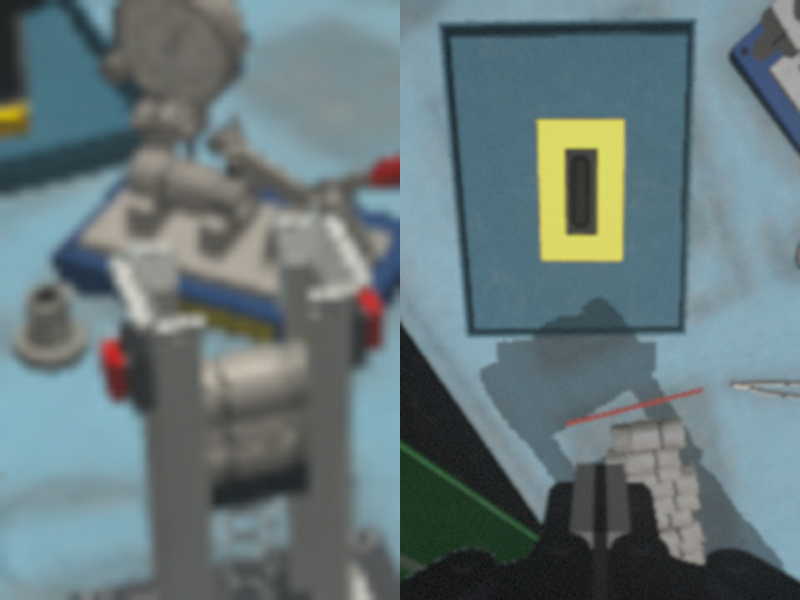

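Both sleeves are stacked level under the catches. The cover lies flat in the tray with its handle at about pixel (240,96). I'll measure it again with a looser colour mask and fetch it.

```bash
python3 - <<'E'
from h import *
d=dict(np.load("/tmp/wrist.npz"));X=cloud(d);hsv=cv2.cvtColor(d["img"],cv2.COLOR_RGB2HSV)
print(hsv[70,225],X[70,225].round(4),hsv[96,240],X[96,240].round(4))
m=(hsv[...,0]>18)&(hsv[...,0]<36)&(hsv[...,1]>100);m[:40]=0;m[150:]=0;m[:,:200]=0;m[:,300:]=0
c=max(cv2.findContours(m.astype(np.uint8),0,1)[0],key=cv2.contourArea)[:,0]
print("cover",cv2.minAreaRect(np.array([ray(d,u,.016)[:2]*1000 for u in c],np.float32)),[np.median(X[v0:v1,u0:u1,2]).round(4) for u0,u1,v0,v1 in((222,230,70,75),(248,256,70,75),(222,230,120,126),(248,256,120,126))])
h=(hsv[...,2]<100)&(X[...,2]>.03)&(X[...,2]<.055);h[:40]=0;h[150:]=0;h[:,:200]=0;h[:,300:]=0
P=X[h];print("handle",len(P),np.median(P[:,2]),cv2.minAreaRect((P[:,:2]*1000).astype(np.float32)))
E
```

```text
[ 29 136 219] [0.5378 0.3416 0.0159] [30 13 57] [0.5047 0.3213 0.0398]
cover ((504.763427734375, 321.82720947265625), (57.199214935302734, 90.44901275634766), 89.83950805664062) [np.float64(0.0158), np.float64(0.0159), np.float64(0.0158), np.float64(0.016)]
handle 335 0.04014086606065372 ((504.9649658203125, 322.08587646484375), (11.789069175720215, 42.811912536621094), 89.52367401123047)
```

The cover is flat (its plate is at 0.016 at all four corners) and lies where I set it. Regripping at the same tool pose means the original pick pose puts it back exactly.

```bash
python3 - <<'E'
from h import *
t=[.507,.322]
manip.reach(t+[.30],quat(0.));manip.grip(.06)
manip.move_linear(t+[.1940],max_speed=.08);manip.grip(0.);st()
manip.move_linear(t+[.22],max_speed=.05);manip.move_linear(t+[.45]);st()
c=[.522,-.0825]
manip.reach(c+[.46],quat(np.radians(-5.4)));manip.move_linear(c+[.38],max_speed=.08)
for z in np.arange(.377,.3585,-.0015):
    manip.move_linear(c+[z],max_speed=.03);F=np.array(sensors.get_state()["contact_force"]);print(round(z,4),F.round(1))
    if F[2]>6: break
st();snap("side","d5.png");snap("scene","s5.png")
E
python3 -c "
import cv2,numpy as np;a=cv2.imread('pics/d5.png');b=cv2.imread('pics/s5.png')
cv2.imwrite('pics/ds5.png',np.hstack([cv2.resize(a[160:250,200:260],(400,600),interpolation=2),cv2.resize(b[140:230,270:330],(400,600),interpolation=2)]))"
```

```text
t 55.0 pos [0.5071 0.322  0.1943] F [-1.2  0.9  3.6] open 0.0109
t 57.4 pos [0.507  0.322  0.4492] F [ 0.3 -0.6 -2.4] open 0.0104
0.377 [ 0.2  1.3 -1.1]
0.3755 [ 0.3 -0.9 -0.9]
0.374 [ 0.8  0.1 -0.9]
0.3725 [ 0.6  0.2 -1.1]
0.371 [-1.3  0.4 -0.9]
0.3695 [ 0.   0.4 -1.6]
0.368 [ 0.7 -0.5 -1.6]
0.3665 [ 0.3 -0.  -0.3]
0.365 [-0.4  0.5 -1.7]
0.3635 [-1.  -0.5 -1.3]
0.362 [-3.2  0.2  6.9]
t 62.8 pos [ 0.522  -0.0825  0.3629] F [-3.2  0.2  6.9] open 0.0106
```

View pics/ds5.png

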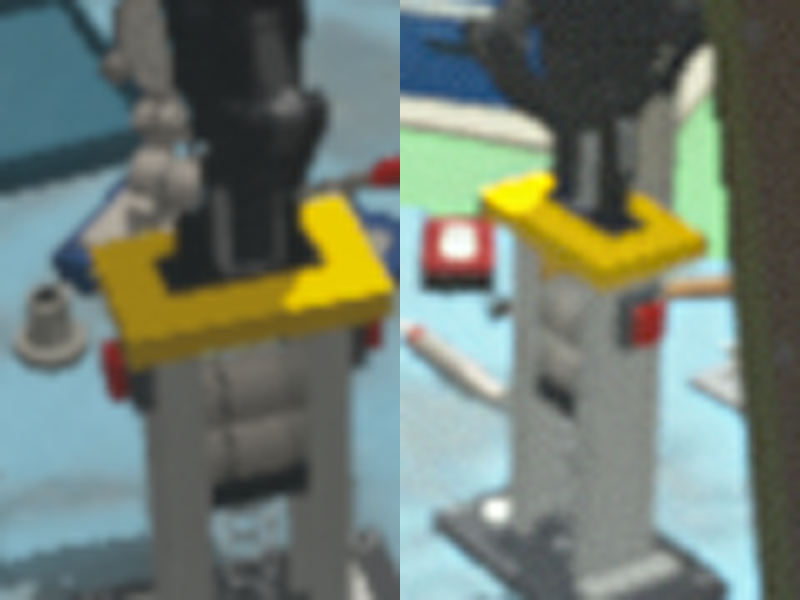

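The cover is seated on the rim, level and square, and contact came at the expected height. I'll release, retreat and check the plate height at its corners.

```bash
python3 - <<'E'
from h import *
c=[.522,-.0825]
manip.grip(.085);manip.move_linear(c+[.46])
manip.reach([.44,-.09,.50],quat(MY));st();d=snap("wrist","w6.png");X=cloud(d);hsv=cv2.cvtColor(d["img"],cv2.COLOR_RGB2HSV)
L=(X[...,:2]-M)@np.array([[np.cos(MY),-np.sin(MY)],[np.sin(MY),np.cos(MY)]])
y=(hsv[...,0]>18)&(hsv[...,0]<36)&(hsv[...,1]>100)&(abs(X[...,2]-.184)<.02)&(abs(L)<.07).all(-1)
for sx in(-1,1):
    for sy in(-1,1):
        k=y&(sx*L[...,0]>.025)&(sy*L[...,1]>.012);print(sx,sy,k.sum(),np.median(X[k][:,2]).round(4))
P=X[y&(X[...,2]>.178)];print("plate",cv2.minAreaRect((P[:,:2]*1000).astype(np.float32)))
h=(hsv[...,2]<100)&(X[...,2]>.198)&(X[...,2]<.22)&(abs(L)<.06).all(-1);P=X[h];print("handle",len(P),cv2.minAreaRect((P[:,:2]*1000).astype(np.float32)),np.median(P[:,2]))
snap("side","d6.png");snap("scene")
E
```

```text
t 64.9 pos [ 0.4397 -0.0901  0.4997] F [-0.1  0.2 -1.9] open 0.0848
-1 -1 369 0.1846
-1 1 321 0.1846
1 -1 475 0.1847
1 1 401 0.1847
plate ((520.7446899414062, -82.81534576416016), (57.497074127197266, 91.12567901611328), 84.5419692993164)
handle 681 ((520.369384765625, -82.5285415649414), (11.87903881072998, 43.311309814453125), 83.66989135742188) 0.20891061824282608
```

View pics/d6.png

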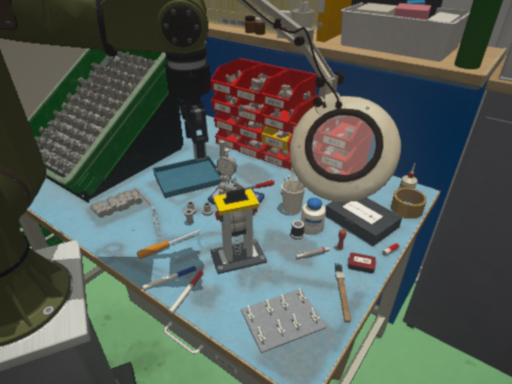

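The plate is at 0.1846–0.1847 at all four corners, yaw is −5.5°, the rack is empty, and the bystanders stand where they were. Handing in.

```bash
python3 -c "
from h import *
order.sign_off();st()"
```

```text
the job is handed in; nothing more can be done
the job is handed in; nothing more can be done
```

The job is done and handed in at about 65 s on the clock. I laid the cover flat in the tray, loaded and latched both sleeves (only two were in the rack), and put the cover back on.

**Latching:** after each press the sleeve top stayed at about 0.1415 m, level along its length, against a catch height of 0.141 m. The catches showed above both ends. The catch and follower joints can't be read directly, so this rests on depth profiles and pictures.

**Cover:** its plate top reads 0.1846–0.1847 m at all four corners; seated should be 0.184 m. Its yaw is −5.5°, against −5.4° for the magazine.

**Bench:** the last side view shows the rack empty and everything else where it stood. The cover was not knocked aside during the run.

**Disagreements:**
- The first sleeve rested about 8 mm lower in the mouth than described, and the second about 4 mm lower. Both latched normally.
- The tray measured about 195 x 160 mm, not 220 x 186 mm. The cover fitted easily.
- Readings of the magazine's centre from different views differed by 1–2 mm.

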